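Scrap the blown fan capacitor and close the parts tray

ROBOT

A 6-joint arm with a two-finger parallel gripper is mounted at the origin on the work surface. World frame = base frame: x ahead of the robot, y to its left, z up, the work surface at z = 0. Lengths are in mm, angles in rad, forces in N, time in s.
With the tool pointing down it reaches from about 350 to 875 mm from the base axis. Payload 4.2 kg.
Tool frame: the origin (TCP) lies at the very end of the fingers, on their centre line; the grasp point (between the pads) lies 19 mm behind it; z points along the fingers, y is the line along which they close (so a half turn about z gives the same grasp; the last joint's range is limited). The gripper opens to 85 mm and grips with 20 to 120 N. Pads are 22 mm wide; open, the fingers measure 114 mm over their backs; the gripper's body (76 mm by 85 mm) begins 54 mm behind the grasp point. The pads swing forward as they close: fully open they stand 13 mm farther back than shut.
Start: joints at [-0.937, 0.385, 0.008, 0, -1.194, -0.259], TCP at [228.818, -581.585, 231.312] pointing down, gripper open.
Joint ranges: [-3.14, 3.14], [-1.21, 2.06], [-1.07, 1.41], [-3.16, 2.05], [-2.99, -0.16], [-3.1, 3.1]. Speed limits (rad/s): [2.79, 2.79, 3.14, 3.14, 3.14, 3.14].

INTERFACE

Orientations are given as a unit quaternion [x, y, z, w].
In Python, from bench import read_state, get_image, camera_model, job_done gives the robot as it stands.
- The arm moves only by the shell command python3 -m handwheel 'ROWS'. ROWS is JSON, a list of rows, each a list of 7 numbers: the shift along the tool's x, y, z in m, then the turn, a rotation vector about the tool's x, y, z in rad, then the gripper's target within -1 to 1 (fully open at 1, half-way at 0, shut at -1). In form: [[dx, dy, dz, wx, wy, wz, jaw], ...]. A call has 1 to 10 rows; each row is the pose to reach, as a shift and turn from the pose commanded when the call began, along the tool's axes at that moment; what a row does not reach only later rows make up. A row lasts 1/8 s, in which the tool goes at most 62.5 mm and 10.7 degrees, less where a joint would pass 70% of its speed; a pose out of reach is approached as far as the arm can. A call with a gripper value outside its range is refused whole. The fingers move at their own pace and stop on an object; the grip force is fixed at half the most. Time passes only in rows, so rows that repeat a pose let the fingers close. It gives the time, the measured TCP pose, the force, the opening and the grip force at its end, in the units of the state.
- read_state(): the state, without advancing time (a new reading comes with each control period).
- get_image(name): name is "scene" or "top"; returns (picture, depth): 384x512x3 uint8, blue, green, red; 384x512 float32, mm along the optical axis (not along the pixel's ray), 0 where there is no reading.
- camera_model(name): a dict with "K" (3x3 intrinsics, pixels), "rvec" (rotation vector, rad) and "tvec" (3), from world to camera coordinates, as OpenCV has them. Camera axes: x right, y down, z forward; pixel columns grow to the right and rows downward; lengths in mm; the calibration is good to about 2 mm. A picture is of the moment at which its call begins. camera_model takes no time and is no camera call.
- job_done(): hands the job in; it is judged then, once.
The state is a dict: "clock": time; "joints": joint angles; "joint_vel": joint speeds; "joint_efforts": joint torques, N m; "position": TCP position; "ee_rot": TCP orientation; "contact_force": force on the tool from outside, world axes, zero at the start; "wrist_torque": the same for the moment, N m; "gripper_width": finger opening in mm; "grasp_force": force on a finger pad.
Only numpy, scipy, OpenCV 4.12 (cv2) and the standard library are available. Lean on these libraries where they do the work, as an engineer would, in place of code of your own. Each camera call takes 0.05 s, during which the arm holds its last target. There are 200 camera calls.

TASK

Take the blown capacitor with the scorched reddish-brown top out of the pulled-out parts tray, push it in through the sprung yellow flap of the blue scrap box and let go of it while the flap is held open, so that it drops inside and the flap shuts again. Then press down the red release lever on the tray's slide and push the tray fully home, with the two good capacitors still standing in it. Leave everything else on the bench where it is.

Things in the scene. Friction and masses are not known exactly. Their poses are not given: they have to be found in the camera images.
- cap_bad: blown capacitor, the reject: white block 26 x 26 x 36 mm high, 70 g, its top 8 mm scorched reddish-brown and a 6 mm swelling (look only) on the top face; stands upright on the tray floor among the good ones. Origin: centre of its underside, z up.
- cap_good1: good capacitor: white block of the same size, white to the top with two small brass tags; stays in the tray. Origin: centre of its underside.
- cap_good2: second good capacitor, the same as the other. Origin: centre of its underside.
- scrapbox: blue steel scrap box, fixed, 250 (x) x 240 (y) x 270 mm high, walls 6 mm, hollow; front faces its -x. Front wall at x = -150, 100 mm high; a level ledge on it runs back to a lip at x = -100; from the lip a sloping mouth rises to the flap's hinge at x = -52, z = 176; then an upright wall to the top, so a gripper pointing straight down does not get in. Origin: on the table, 150 mm behind the front.
- mouth (a point): centre of the scrap box's mouth, in the plane of the shut flap, at (-76, 0, 138) mm in the box; axes as the box. The mouth is 140 mm wide (y), 90 mm along its slope, 58 deg from level. Way in: along +x and down, tool tilted 25 to 45 deg from vertical, fingers side by side along y, entering 10 to 15 mm below the centre on the slope; tips 45 mm past the plane clear all.
- flap (a joint): yellow flap 132 x 84 x 4 mm that fills the mouth; hinged along its upper edge, swings only inward. 0 = shut, up to 1.35 rad = open. A spring shuts it (0.08 N m when shut, 0.2 N m when open: about 3 to 5 N to push it at mid height). It follows the fingers back as they leave and shuts by itself.
- unit: low grey bench unit, fixed to the table, 220 (x) x 290 (y) x 105 mm high, with a black meter 85 mm high on its top, set back 95 mm from the front. The tray comes out towards its -x. Origin: on the table, at the middle of the unit's front plane.
- tray (a joint): travel of the tray, m: 0 = fully pulled out and locked (the start), 0.15 = fully home (front board 15 mm proud of the unit's front). Slides in along the unit's +x; about 1.5 N friction when unlocked, does not spring back.
- tray_floor (a point): centre of the tray's inner floor (on the floor's upper face, 17 mm above the table); moves with the tray, axes as the unit. The tray is aluminium, 190 (x) x 240 (y) mm outside, side walls 5 mm thick whose tops are 23 mm above the floor, and a brown wooden front board.
- tray_front (a point): middle of the top edge of the tray's wooden front board, on its outer face (80 mm above the table); board 12 mm thick, 240 mm wide; moves with the tray. The board is what one pushes.
- lever (a joint): red release lever, rad: 0 = at rest, locked; 0.22 = at its stop. Pivots on the tray's left (+y) side, 91 mm behind the tab's centre. Pressing the tab down 12 to 18 mm (from 0.13 rad) lifts the pawl at the lever's far end over its catch and frees the tray; keep it pressed for the first 25 mm of travel, then either way. 3.5 N to start, 6 N fully pressed; springs back up.
- lever_tab (a point): centre of the top face of the red tab, 30 (x) x 55 (y) x 6 mm, 63 mm above the table at rest. It juts out from the front board towards the unit's -x, near the board's left (+y) end, 17 mm below the board's top edge: a finger pressing it down stands right before the board and can push the tray with it. Moves with tray and lever.
- tin: white tin, 90 mm across, 110 mm high; leave alone. Origin: centre of underside.
- screwdriver: screwdriver with an amber handle lying on the table; leave alone. Origin: underside, near its middle.
- tape: black ring of tape, 70 mm across, 20 mm high; leave alone. Origin: centre of underside.
- jar: glass jar, 56 mm across, 70 mm high; leave alone. Origin: centre of underside.
- oil: yellow oil bottle, 50 mm across, 140 mm high; leave alone. Origin: centre of underside.
Things that resemble listed ones, but are neither listed nor needed, are in the scene too. Leave any purple look-alike of the cap_bad alone.

How it is judged:
By the outcome, as a careful person would: the job done as asked, in the order asked, and still so for the second after the job is handed in, with the robot touching nothing.
It also fails if it takes over 61 s, if anything falls off the work surface, if the arm or the gripper's body presses on something with over 40 N, if the wrist force passes 120 N, or if a joint passes its speed limit or range.

## Working session

There is one attempt and no reset: what is moved stays moved. The work goes in short steps, Python scripts to look and compute and a shell command to move; the robot and the scene stay as the last step left them, time stands still between calls to the robot, and variables do not carry over. Pictures are saved under pics/ and viewed, at most 10 in all, crops included, and the job is handed in when it is done.

```bash
ls; mkdir -p pics; cat > h.py <<'E'
import numpy as np, cv2
from bench import read_state, get_image, camera_model
from scipy.spatial.transform import Rotation as R
def cam(n):
    m=camera_model(n); return np.array(m["K"]),cv2.Rodrigues(np.array(m["rvec"],float))[0],np.array(m["tvec"],float).ravel()
def onplane(n,u,v,z):
    K,Rm,t=cam(n); d=Rm.T@np.linalg.solve(K,[u,v,1]); c=-Rm.T@t
    return c+d*(z-c[2])/d[2]
def cloud(n,dep):
    K,Rm,t=cam(n); v,u=np.mgrid[:384,:512]
    p=np.stack([(u-K[0,2])/K[0,0]*dep,(v-K[1,2])/K[1,1]*dep,dep],-1)
    return (p-t)@Rm
E
python3 - <<'E'
from h import *
for n in("scene","top"):
    im,d=get_image(n); np.savez(f"{n}0.npz",im=im,d=d); cv2.imwrite(f"pics/{n}0.png",cv2.resize(im,(800,600)))
    K,Rm,t=cam(n); print(n,K.round(1).tolist(),(-Rm.T@t).round(0),(Rm[2]).round(2))
print(read_state())
E
```

```text
pics
scene [[421.2, 0.0, 255.7], [0.0, 421.2, 194.0], [0.0, 0.0, 1.0]] [ 953. -812. 1149.] [-0.31  0.57 -0.76]
top [[392.7, 0.0, 252.4], [0.0, 392.7, 189.2], [0.0, 0.0, 1.0]] [ 342.  -19. 1279.] [ 0.17  0.   -0.99]
{'clock': 0.1, 'joints': array([-9.37394457e-01,  3.85488864e-01,  6.75968871e-03, -4.47850311e-04,
       -1.19400391e+00, -2.58625652e-01]), 'joint_vel': array([ 3.93838800e-04, -1.25214151e-05,  2.43012314e-03,  1.90876465e-03,
        4.38204381e-04, -1.41910624e-03]), 'joint_efforts': array([-7.41976110e-04, -3.93319237e+01,  1.88928348e+01,  4.19801250e+00,
       -2.60535766e-03, -3.87421210e-06]), 'position': array([ 228.6314169 , -581.1166099 ,  230.32241524]), 'ee_rot': array([-1.86212127e-01,  9.82509065e-01,  9.63430517e-04, -2.29956550e-04]), 'contact_force': array([-0.02310365,  0.46900897, -0.00101649]), 'wrist_torque': array([-0.04770553,  0.00993755,  0.02332926]), 'grasp_force': 0.0, 'gripper_width': 85.43146088546445}
```

View pics/scene0.png

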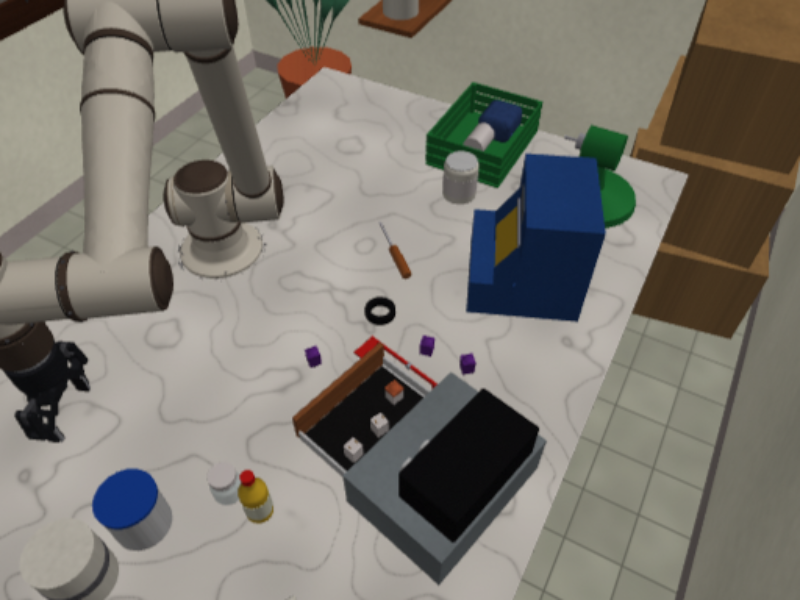

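View pics/top0.png

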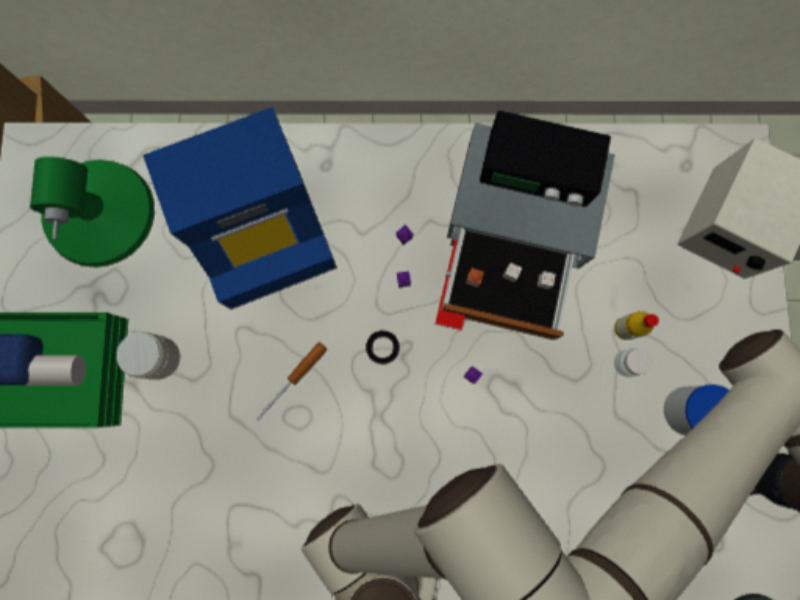

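Scene picture: the reject with the reddish top is at (394,391). The two white caps are at (379,425) and (353,449). The purple blocks at (313,356), (427,345) and (468,363) lie on the table and are look-alikes. In the top view the reject is at (475,276), the red tab at (450,319), the board from (446,307) to (561,334) and the yellow flap at (258,239). Next I measure these and confirm the reject in a crop.

```bash
python3 - <<'E'
from h import *
def med(m): return m
for n in("scene","top"):
    z=np.load(f"{n}0.npz"); im,d=z["im"],z["d"]; P=cloud(n,d)
    hsv=cv2.cvtColor(im,cv2.COLOR_BGR2HSV); H,S,V=[hsv[...,i].astype(int) for i in range(3)]
    ok=d>0
    x,y,zz=P[...,0],P[...,1],P[...,2]
    masks={"yellow":(H>18)&(H<35)&(S>120)&(zz>90)&ok,"red":((H<4)|(H>176))&(S>190)&(V>110),"orange":(H>=3)&(H<16)&(S>110)&(V>60),"white":(S<60)&(V>130)&(zz>40)&(zz<64),"purple":(H>125)&(H<160)&(S>100)}
    for k,m in masks.items():
        c,l,st,ce=cv2.connectedComponentsWithStats(m.astype(np.uint8))
        for i in range(1,c):
            if st[i,4]>=18:
                q=P[(l==i)&ok]; 
                rect=cv2.minAreaRect(np.argwhere(l==i)[:,::-1].astype(np.float32))
                print(n,k,st[i].tolist(),ce[i].round(1),np.median(q,0).round(1) if len(q) else "", [np.round(r,1) for r in rect])
    # unit top / box top
    for k,(lo,hi) in {"unit":(100,110),"boxtop":(262,278),"ledge":(94,106)}.items():
        m=(zz>lo)&(zz<hi)&ok
        if k!="unit": m&=(H>100)&(H<125)&(S>120)
        else: m&=(S<70)
        c,l,st,ce=cv2.connectedComponentsWithStats(m.astype(np.uint8))
        for i in range(1,c):
            if st[i,4]>150:
                q=P[l==i][:,:2].astype(np.float32); r=cv2.minAreaRect(q); print(n,k,st[i].tolist(),[np.round(a,1) for a in r],cv2.boxPoints(r).round(0).tolist())
    if n=="scene":cv2.imwrite("pics/crop.png",cv2.resize(im[210:310,180:300],(720,600),interpolation=cv2.INTER_CUBIC))
E
```

```text
scene yellow [317, 133, 14, 37, 352] [323.6 150.9] [645.2 235.7 138.6] [array([323.5, 151. ]), array([36., 13.]), np.float64(90.0)]
scene yellow [153, 306, 17, 16, 164] [161.4 314.1] [ 500.7 -510.2   99.3] [array([161.6, 314.2]), array([12.5, 17.9]), np.float64(63.4)]
scene red [227, 216, 15, 13, 81] [234.4 221.8] [ 499.7 -132.9   65.4] [array([234.3, 221.9]), array([ 5.3, 15.1]), np.float64(48.8)]
scene red [246, 222, 14, 11, 25] [252.8 227. ] [ 562.2 -121.8   65.2] [array([252.6, 226.9]), array([16.4,  1.4]), np.float64(36.0)]
scene red [263, 234, 16, 13, 29] [270.7 240.2] [ 635.5 -139.8   64.9] [array([270.4, 240.1]), array([19.2,  1.4]), np.float64(36.0)]
scene red [154, 301, 9, 8, 53] [157.7 304.7] [ 493.1 -502.8  141.9] [array([157.6, 304.7]), array([7.2, 7.6]), np.float64(63.4)]
scene orange [230, 0, 59, 24, 551] [259.1  10.2] [ -45.2 1064.3  112.4] [array([259. ,  11.5]), array([23., 58.]), np.float64(90.0)]
scene orange [178, 30, 47, 32, 792] [197.6  41.9] [-715.5 1390.3 -385.9] [array([200. ,  41.4]), array([25.4, 46.1]), np.float64(69.4)]
scene orange [450, 48, 11, 20, 41]
[... 5521 characters left out ...]
, [833.0, -463.0], [900.0, -180.0], [685.0, -129.0]]
top unit [75, 213, 30, 28, 426] [array([429.2, 467.7]), array([80.9, 84.6]), np.float64(1.2)] [[388.0, 509.0], [390.0, 425.0], [471.0, 426.0], [469.0, 511.0]]
top boxtop [92, 69, 102, 81, 4792] [array([735.7, 279.5]), array([156.1, 238.9]), np.float64(22.5)] [[618.0, 360.0], [709.0, 139.0], [853.0, 199.0], [762.0, 420.0]]
top ledge [134, 149, 79, 44, 1308] [array([602.1, 225.6]), array([ 60. , 236.9]), np.float64(21.9)] [[530.0, 324.0], [618.0, 104.0], [674.0, 127.0], [586.0, 347.0]]
top ledge [0, 217, 14, 26, 189] [array([421.2, 720.3]), array([75.9, 39.2]), np.float64(5.4)] [[382.0, 736.0], [385.0, 697.0], [461.0, 704.0], [457.0, 743.0]]
```

View pics/crop.png

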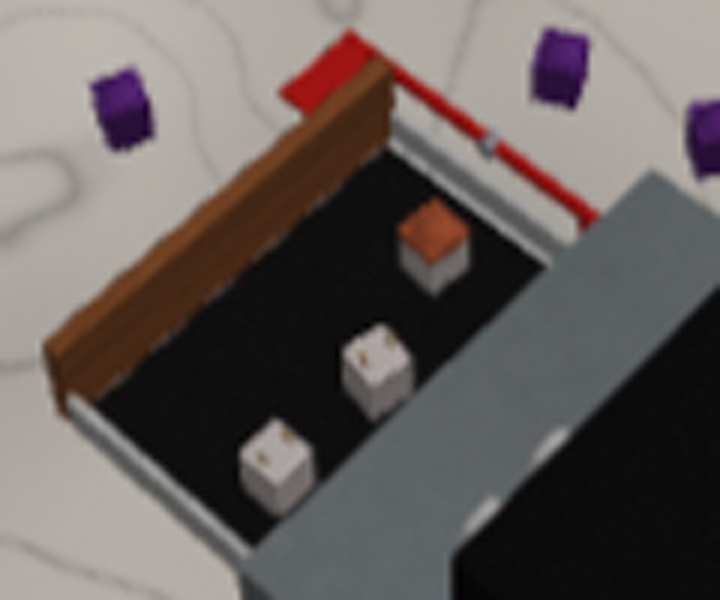

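The crop shows one block with a scorched reddish-brown top at crop (432,235), in the tray near the lever side. The other two have brass tags and are good, and the purple ones lie outside the tray. So cap_bad is at about (593,-184), unit yaw is about -13.6°, and the mouth is at about (644,240,138) with box yaw about 22°.

```bash
cat >> h.py <<'E'
def tool(yaw_x,tilt,):
    """tool y along horizontal yaw_x+90deg; z tilted from down toward heading yaw_x by tilt (deg)"""
    a,t=np.radians([yaw_x,tilt]); f=np.array([np.cos(a),np.sin(a),0]); l=np.array([-np.sin(a),np.cos(a),0])
    z=np.sin(t)*f-np.cos(t)*np.array([0,0,1]); y=l; return R.from_matrix(np.stack([np.cross(y,z),y,z],1))
def go(p,Rt=None):
    s=read_state(); R0=R.from_quat(s["ee_rot"]); Rt=Rt or R0
    print("d",(R0.inv().apply(np.array(p)-s["position"])/1000).round(4),"w",(R0.inv()*Rt).as_rotvec().round(4))
E
python3 -c "
from h import *
go([593,-184,150],tool(-13.6,0)); go([593,-184,150])"
```

```text
d [-0.4844  0.2361  0.0807] w [ 0.0019 -0.0007  0.612 ]
d [-0.4844  0.2361  0.0807] w [0. 0. 0.]
```

```bash
python3 -m handwheel '[[-0.484,0.236,0.03,0,0,0.612,0],[-0.484,0.236,0.03,0,0,0.612,0],[-0.484,0.236,0.03,0,0,0.612,0],[-0.484,0.236,0.03,0,0,0.612,0],[-0.484,0.236,0.03,0,0,0.612,0],[-0.484,0.236,0.03,0,0,0.612,0],[-0.484,0.236,0.03,0,0,0.612,0],[-0.484,0.236,0.03,0,0,0.612,0],[-0.484,0.236,0.03,0,0,0.612,0],[-0.484,0.236,0.03,0,0,0.612,0]]'
python3 -m handwheel '[[0,0,0,0,0,0,0],[0,0,0,0,0,0,0]]'; python3 - <<'E'
from h import *
go([593,-184,100],tool(-13.6,0))
for n in("scene","top"):
    im,d=get_image(n);np.savez(f"{n}1.npz",im=im,d=d)
    K,Rm,t=cam(n); q=K@(Rm@read_state()["position"]+t); u,v=(q[:2]/q[2]).astype(int); print(n,u,v)
    if n=="scene":cv2.imwrite("pics/s1.png",cv2.resize(im[150:300,160:360],(800,600)))
E
```

```text
clock: 1.35
position: [594.5, -181.9, 199.8]
ee_rot: [0.116, 0.993, 0.0, -0.001]
contact_force: [-1.1, -0.6, 0.6]
gripper_width: 42.5
grasp_force: 0.0
clock: 1.6
position: [592.0, -185.8, 201.4]
ee_rot: [0.119, 0.993, -0.0, -0.0]
contact_force: [0.3, -0.2, -0.1]
gripper_width: 42.6
grasp_force: 0.0
d [-0.0006  0.002   0.1014] w [-0.0001 -0.0003 -0.0014]
scene 250 218
top 311 166
```

View pics/s1.png

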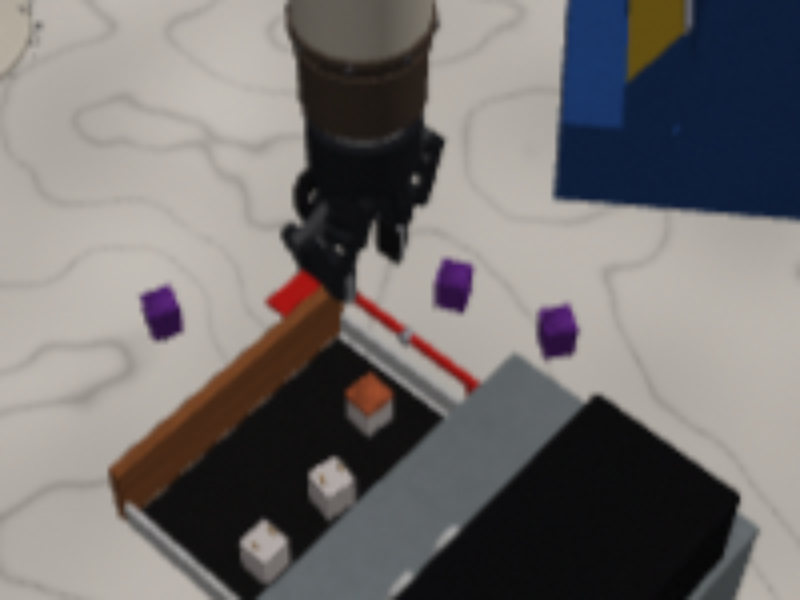

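The fingertips show at about (370,270) in the crop, which matches the projected TCP, and the reject is at (370,395) below. I descend to z≈25 and grip.

```bash
python3 -m handwheel '[[0,0.002,0.05,0,0,0,0],[0,0.002,0.09,0,0,0,0],[0,0.002,0.12,0,0,0,0],[0,0.002,0.145,0,0,0,0],[0,0.002,0.165,0,0,0,0],[0,0.002,0.177,0,0,0,0],[0,0.002,0.177,0,0,0,0],[0,0.002,0.177,0,0,0,-1],[0,0.002,0.177,0,0,0,-1],[0,0.002,0.177,0,0,0,-1]]'
python3 -m handwheel '[[0,0,0,0,0,0,-1],[0,0,0,0,0,0,-1],[0,0,0,0,0,0,-1]]'
```

```text
clock: 2.95
position: [594.1, -183.0, 25.5]
ee_rot: [0.118, 0.993, -0.0, 0.001]
contact_force: [-0.4, 0.3, 2.7]
gripper_width: 25.3
grasp_force: 59.1
clock: 3.32
position: [594.1, -183.0, 25.5]
ee_rot: [0.118, 0.993, -0.0, 0.001]
contact_force: [-0.5, 0.6, 5.1]
gripper_width: 24.9
grasp_force: 59.3
```

Gripped at 25 mm opening. I lift and work out the box approach.

```bash
python3 -m handwheel '[[0,0,-0.03,0,0,0,-1],[0,0,-0.08,0,0,0,-1],[0,0,-0.14,0,0,0,-1],[0,0,-0.20,0,0,0,-1],[0,0,-0.235,0,0,0,-1],[0,0,-0.235,0,0,0,-1]]'
cat >> h.py <<'E'
BO=np.array([714.5,269,0]); BY=22.
def box(p): return BO+R.from_euler('z',BY,degrees=True).apply(p)
T=np.radians(40); D=np.array([np.sin(T),0,-np.cos(T)]); ENT=np.array([-82.4,0,127.8])
E
python3 -c "
from h import *
for s in(-90,): print(box(ENT+s*D)); go(box(ENT+s*D),tool(BY,40))"
```

```text
clock: 4.08
position: [594.5, -182.9, 262.7]
ee_rot: [0.118, 0.993, 0.0, 0.003]
contact_force: [-0.4, 0.0, -0.5]
gripper_width: 24.9
grasp_force: 58.9
[584.46164396 216.46109379 196.74399988]
d [0.1039 0.3857 0.0657] w [-0.2174 -0.6684 -0.5947]
```

```bash
python3 -m handwheel '[[0.104,0.386,0,-0.217,-0.668,-0.595,-1],[0.104,0.386,0,-0.217,-0.668,-0.595,-1],[0.104,0.386,0,-0.217,-0.668,-0.595,-1],[0.104,0.386,0,-0.217,-0.668,-0.595,-1],[0.104,0.386,0,-0.217,-0.668,-0.595,-1],[0.104,0.386,0,-0.217,-0.668,-0.595,-1],[0.104,0.386,0,-0.217,-0.668,-0.595,-1],[0.104,0.386,0.03,-0.217,-0.668,-0.595,-1],[0.104,0.386,0.066,-0.217,-0.668,-0.595,-1],[0.104,0.386,0.066,-0.217,-0.668,-0.595,-1]]'
python3 -m handwheel '[[0,0,0,0,0,0,-1],[0,0,0,0,0,0,-1]]'
python3 - <<'E'
from h import *
go(box(ENT-90*D),tool(BY,40));go(box(ENT+47*D),tool(BY,40))
im,_=get_image("scene"); im2,_=get_image("top")
cv2.imwrite("pics/s2.png",np.hstack([cv2.resize(im[70:220,240:390],(400,400)),cv2.resize(im2[60:210,80:230],(400,400))]))
E
```

```text
clock: 5.32
position: [593.3, 208.2, 226.7]
ee_rot: [-0.186, 0.934, 0.074, 0.295]
contact_force: [-0.2, -0.5, -0.3]
gripper_width: 25.0
grasp_force: 59.4
clock: 5.58
position: [594.0, 208.5, 230.7]
ee_rot: [-0.187, 0.933, 0.074, 0.298]
contact_force: [1.0, -0.4, -0.3]
gripper_width: 24.9
grasp_force: 59.4
d [0.0246 0.0102 0.0245] w [ 0.0339 -0.0739 -0.0014]
d [0.0145 0.0055 0.161 ] w [ 0.0339 -0.0739 -0.0014]
```

View pics/s2.png

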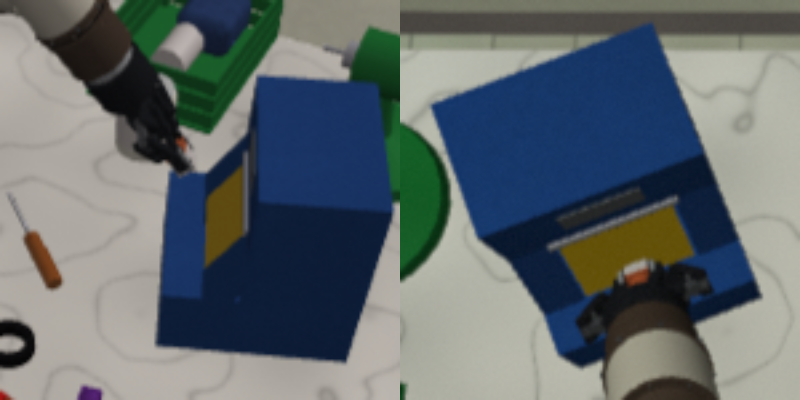

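The gripper holds the cap in front of the flap (top picture right half, (635,275)). The last move fell short, so I finish the approach pose.

```bash
python3 -m handwheel '[[0.0246,0.0102,0.0245,0.034,-0.074,0,-1],[0.0246,0.0102,0.0245,0.034,-0.074,0,-1],[0.0246,0.0102,0.0245,0.034,-0.074,0,-1],[0.0246,0.0102,0.0245,0.034,-0.074,0,-1]]'
python3 - <<'E'
from h import *
go(box(ENT-90*D),tool(BY,40));go(box(ENT+47*D),tool(BY,40)); print(read_state()["joints"].round(2))
E
```

```text
clock: 6.18
position: [595.8, 208.6, 233.7]
ee_rot: [-0.186, 0.933, 0.074, 0.301]
contact_force: [0.9, -0.6, -0.0]
gripper_width: 25.1
grasp_force: 59.4
d [0.0279 0.0108 0.0258] w [ 0.0317 -0.0696 -0.0017]
d [0.0184 0.0064 0.1624] w [ 0.0317 -0.0696 -0.0017]
[ 0.59  0.15 -0.67  0.6  -0.16 -2.33]
```

Joint 5 is at its limit, so I reduce the tilt to 33°.

```bash
cat >> h.py <<'E'
TI=33; T=np.radians(TI); D=np.array([np.sin(T),0,-np.cos(T)]); ENT=np.array([-83.4,0,126.1])
E
python3 - <<'E'
from h import *
go(box(ENT-90*D),tool(BY,TI))
E
```

```text
d [0.0187 0.0107 0.0265] w [0.0317 0.0526 0.0002]
```

```bash
python3 -m handwheel '[[0.019,0.011,0,0.032,0.053,0,-1],[0.019,0.011,0.026,0.032,0.053,0,-1],[0.019,0.011,0.026,0.032,0.053,0,-1],[0.019,0.011,0.026,0.032,0.053,0,-1],[0.019,0.011,0.026,0.032,0.053,0,-1],[0.019,0.011,0.026,0.032,0.053,0,-1]]'
python3 - <<'E'
from h import *
go(box(ENT-90*D),tool(BY,TI));go(box(ENT+50*D),tool(BY,TI)); print(read_state()["joints"].round(2))
E
```

```text
clock: 6.92
position: [592.0, 219.4, 205.8]
ee_rot: [-0.183, 0.942, 0.055, 0.276]
contact_force: [-0.3, -0.2, -1.0]
gripper_width: 25.0
grasp_force: 59.9
d [0.0025 0.0001 0.0034] w [ 0.0018 -0.0048  0.0001]
d [ 0.0018 -0.0002  0.1434] w [ 0.0018 -0.0048  0.0001]
[ 0.59  0.19 -0.7   0.76 -0.16 -2.5 ]
```

```bash
python3 -m handwheel '[[0.001,0,0.02,0,0,0,-1],[0.002,0,0.04,0,0,0,-1],[0.002,0,0.06,0,0,0,-1],[0.002,0,0.07,0,0,0,-1],[0.002,0,0.07,0,0,0,-1]]'
python3 - <<'E'
from h import *
go(box(ENT+50*D),tool(BY,TI)); print(read_state()["joints"].round(2))
E
```

```text
clock: 7.55
position: [633.3, 230.6, 161.6]
ee_rot: [-0.187, 0.946, 0.059, 0.258]
contact_force: [-0.4, 0.1, -0.3]
gripper_width: 25.3
grasp_force: 59.9
d [0.0107 0.0036 0.0838] w [ 0.0189 -0.0411  0.0001]
[ 0.59  0.32 -0.59  0.56 -0.16 -2.31]
```

The reach limits the tilt when going in. I use 28°, which is still within the allowed range.

```bash
cat >> h.py <<'E'
TI=28; T=np.radians(TI); D=np.array([np.sin(T),0,-np.cos(T)]); ENT=np.array([-84.7,0,124.2])
E
python3 - <<'E'
from h import *
go(box(ENT-35*D),tool(BY,TI))
E
```

```text
d [ 0.0132  0.0052 -0.0002] w [0.0189 0.0461 0.0009]
```

```bash
python3 -m handwheel '[[0.013,0.005,0,0.019,0.046,0,-1],[0.013,0.005,0,0.019,0.046,0,-1],[0.013,0.005,0,0.019,0.046,0,-1],[0.013,0.005,0,0.019,0.046,0,-1]]'
python3 - <<'E'
from h import *
go(box(ENT-35*D),tool(BY,TI));go(box(ENT+46*D),tool(BY,TI)); print(read_state()["joints"].round(2))
E
```

```text
clock: 8.05
position: [621.0, 230.6, 155.7]
ee_rot: [-0.186, 0.952, 0.046, 0.238]
contact_force: [-0.7, -0.1, -1.2]
gripper_width: 25.0
grasp_force: 59.9
d [0.0003 0.0005 0.0005] w [-0.      0.0013  0.0008]
d [0.0004 0.0005 0.0815] w [-0.      0.0013  0.0008]
[ 0.62  0.32 -0.57  0.5  -0.23 -2.26]
```

```bash
python3 -m handwheel '[[0,0,0.015,0,0,0,-1],[0,0,0.03,0,0,0,-1],[0,0,0.045,0,0,0,-1],[0,0,0.055,0,0,0,-1]]'
python3 - <<'E'
from h import *
go(box(ENT+46*D),tool(BY,TI)); print(read_state()["joints"].round(2))
E
```

```text
clock: 8.55
position: [649.1, 240.1, 113.1]
ee_rot: [-0.187, 0.954, 0.048, 0.23]
contact_force: [-1.1, -1.6, 0.8]
gripper_width: 25.1
grasp_force: 60.1
d [0.0061 0.0021 0.0301] w [ 0.0076 -0.0139  0.0004]
[ 0.59  0.42 -0.55  0.56 -0.16 -2.31]
```

```bash
cat >> h.py <<'E'
TI=25; T=np.radians(TI); D=np.array([np.sin(T),0,-np.cos(T)]); ENT=np.array([-84.7,0,124.2])
E
python3 - <<'E'
from h import *
go(box(ENT+16*D),tool(BY,TI));go(box(ENT+46*D),tool(BY,TI))
E
```

```text
d [0.0073 0.0023 0.0001] w [0.0076 0.0385 0.0006]
d [0.0085 0.0021 0.0301] w [0.0076 0.0385 0.0006]
```

```bash
python3 -m handwheel '[[0.0075,0.002,0,0.008,0.039,0,-1],[0.0075,0.002,0,0.008,0.039,0,-1],[0.008,0.002,0.01,0.008,0.039,0,-1],[0.008,0.002,0.02,0.008,0.039,0,-1],[0.0085,0.002,0.027,0.008,0.039,0,-1],[0.0085,0.002,0.027,0.008,0.039,0,-1],[0.0085,0.002,0.027,0.008,0.039,0,-1]]'
python3 - <<'E'
from h import *
go(box(ENT+46*D),tool(BY,TI)); print(read_state()["joints"].round(2))
im,_=get_image("scene"); im2,_=get_image("top")
cv2.imwrite("pics/s3.png",np.hstack([cv2.resize(im[90:200,270:380],(400,400)),cv2.resize(im2[100:200,110:210],(400,400))]))
E
```

```text
clock: 9.43
position: [651.5, 243.3, 84.8]
ee_rot: [-0.187, 0.959, 0.04, 0.211]
contact_force: [-2.2, -1.1, -2.3]
gripper_width: 25.1
grasp_force: 59.9
d [-0.0016  0.0002  0.0033] w [-0.0012 -0.0025  0.0009]
[ 0.59  0.47 -0.53  0.55 -0.17 -2.3 ]
```

View pics/s3.png

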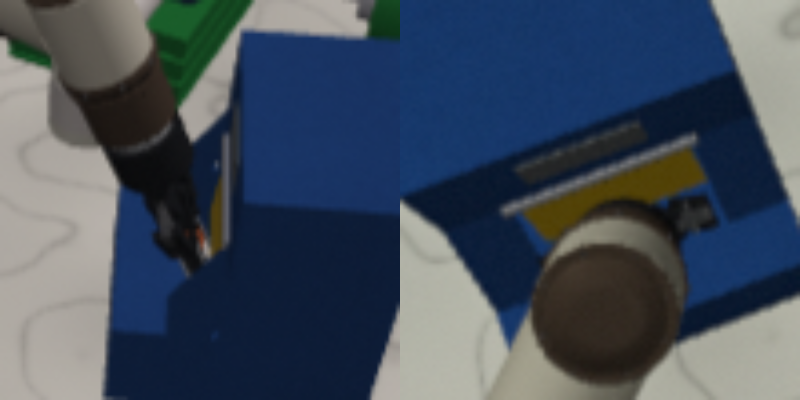

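Flap is swinging in with the gripper between ledge and hinge, and only about 3 N. I go a little deeper, then release.

```bash
python3 -m handwheel '[[-0.001,0,0.005,0,0,0,-1],[-0.001,0,0.010,0,0,0,-1],[-0.001,0,0.010,0,0,0,-1]]'
python3 - <<'E'
from h import *
go(box(ENT+53*D),tool(BY,TI)); print(read_state()["joints"].round(2), read_state()["position"])
E
```

```text
clock: 9.9
position: [658.1, 246.2, 78.1]
ee_rot: [-0.187, 0.958, 0.042, 0.212]
contact_force: [-2.0, -0.8, -1.2]
gripper_width: 25.2
grasp_force: 60.7
d [ 0.0022 -0.      0.0011] w [ 0.0011 -0.0018  0.0011]
[ 0.59  0.49 -0.52  0.56 -0.16 -2.31] [658.12651318 246.24932716  78.11520933]
```

```bash
python3 -m handwheel '[[0,0,0,0,0,0,0.1],[0,0,0,0,0,0,0.1],[0,0,0,0,0,0,0.1],[0,0,0,0,0,0,0.1],[0,0,0,0,0,0,0.1],[0,0,0,0,0,0,0.1],[0,0,0,0,0,0,0.1],[0,0,0,0,0,0,0.1]]'
python3 -m handwheel '[[0.001,0,-0.02,0,0,0,0.1],[0.001,0,-0.04,0,0,0,0.1],[0.001,0,-0.065,0,0,0,0.1],[0.001,0,-0.09,0,0,0,0.1],[0.001,0,-0.12,0,0,0,0.1],[0.001,0,-0.16,0,0,0,0.1],[0.001,0,-0.19,0,0,0,0.1],[0.001,0,-0.19,0,0,0,0.1]]'
python3 - <<'E'
from h import *
im,d=get_image("scene"); im2,d2=get_image("top"); print(read_state()["joints"].round(2))
P=cloud("top",d2); hsv=cv2.cvtColor(im2,cv2.COLOR_BGR2HSV); m=(hsv[...,0]>18)&(hsv[...,0]<35)&(hsv[...,1]>120)&(P[...,2]>90)
m[:,250:]=0; print("flap px",m.sum(),np.median(P[m],0))
cv2.imwrite("pics/s4.png",np.hstack([cv2.resize(im[90:220,230:360],(400,400)),cv2.resize(im2[100:200,110:210],(400,400))]))
E
```

```text
clock: 10.9
position: [657.6, 245.8, 77.9]
ee_rot: [-0.187, 0.959, 0.041, 0.211]
contact_force: [-1.6, 0.0, -1.9]
gripper_width: 46.9
grasp_force: 1.2
clock: 11.9
position: [584.2, 216.5, 254.8]
ee_rot: [-0.187, 0.958, 0.043, 0.215]
contact_force: [0.5, 1.1, 0.2]
gripper_width: 47.0
grasp_force: 0.0
[ 0.67  0.17 -0.39  0.21 -0.6  -2.  ]
flap px 708 [649.25894154 234.36226062 144.45575256]
```

View pics/s4.png

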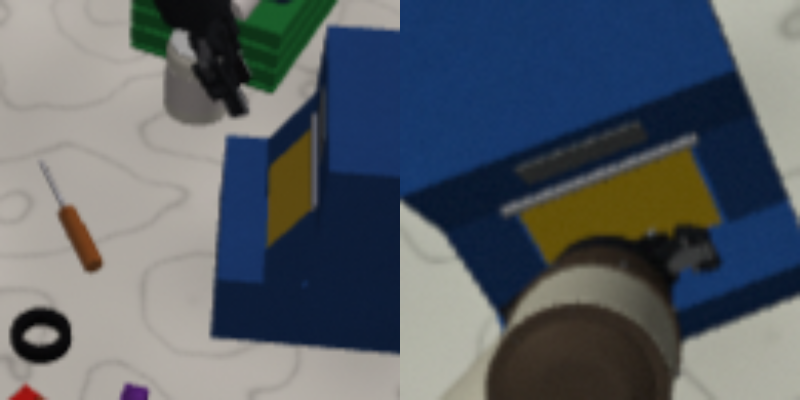

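The flap is shut again (yellow plane whole), nothing lies on the ledge, and the gripper is empty. Next is the lever tab.

```bash
cat >> h.py <<'E'
UO=np.array([651.5,-270.5,0]); UY=-13.6; UR=R.from_euler('z',UY,degrees=True)
def unit(p): return UO+UR.apply(p)
E
python3 - <<'E'
from h import *
for n in("scene","top"):
    z=np.load(f"{n}0.npz"); im,d=z["im"],z["d"]; P=UR.inv().apply((cloud(n,d)-UO).reshape(-1,3)).reshape(384,512,3)
    hsv=cv2.cvtColor(im,cv2.COLOR_BGR2HSV); H,S=hsv[...,0].astype(int),hsv[...,1]
    red=((H<5)|(H>174))&(S>150); 
    q=P[red&(P[...,2]>52)&(P[...,2]<75)&(P[...,0]<-163)&(P[...,0]>-215)&(abs(P[...,1]-100)<60)]
    b=P[(H<18)&(S>70)&(abs(P[...,2]-80)<4)&(abs(P[...,1])<130)&(abs(P[...,0]+160)<30)]
    print(n,len(q),q.min(0),q.max(0),np.median(q,0),"board",b.min(0),b.max(0),np.median(b,0))
go(unit([-178,103,120]),tool(UY,0))
E
```

```text
scene 82 [-192.78987122   72.61944715   59.65905849] [-172.07194823  126.78283393   70.34701271] [-182.07137232   99.32265584   65.1408982 ] board [-164.02989088 -120.56567514   76.24940912] [-149.11437019  119.63959421   83.9313048 ] [-155.02303837  -10.76260359   81.35850982]
top 163 [-192.38786149   75.0322026    55.76737536] [-163.21285178  129.92466205   70.07767797] [-177.69790807  102.6254686    61.95260236] board [-163.30465198 -118.51052393   76.08703653] [-150.9000952   120.21924053   83.93928403] [-157.23458457    0.31824648   79.20444585]
d [ 0.2398 -0.2889  0.0322] w [0.1363 0.4209 0.6124]
```

```bash
python3 -m handwheel '[[0.24,-0.289,-0.10,0.136,0.421,0.612,-1],[0.24,-0.289,-0.10,0.136,0.421,0.612,-1],[0.24,-0.289,-0.10,0.136,0.421,0.612,-1],[0.24,-0.289,-0.10,0.136,0.421,0.612,-1],[0.24,-0.289,-0.10,0.136,0.421,0.612,-1],[0.24,-0.289,-0.10,0.136,0.421,0.612,-1],[0.24,-0.289,-0.10,0.136,0.421,0.612,-1],[0.24,-0.289,-0.05,0.136,0.421,0.612,-1],[0.24,-0.289,0.0,0.136,0.421,0.612,-1],[0.24,-0.289,0.0,0.136,0.421,0.612,-1]]'
python3 - <<'E'
from h import *
go(unit([-178,101,85]),tool(UY,0)); print(read_state()["joints"].round(2))
E
```

```text
clock: 13.25
position: [488.2, -133.5, 144.7]
ee_rot: [0.118, 0.993, -0.001, -0.005]
contact_force: [-0.7, -0.3, 0.5]
gripper_width: -0.0
grasp_force: 0.0
d [-0.0136  0.0064  0.0595] w [-0.0037 -0.0105  0.0012]
[ 0.05  0.27 -0.4   0.   -0.91 -1.86]
```

```bash
python3 -m handwheel '[[-0.0135,0.006,0,-0.004,-0.01,0,-1],[-0.0135,0.006,0.03,-0.004,-0.01,0,-1],[-0.0135,0.006,0.06,-0.004,-0.01,0,-1],[-0.0135,0.006,0.06,-0.004,-0.01,0,-1]]'
python3 - <<'E'
from h import *
go(unit([-178,101,48]),tool(UY,0))
im,d=get_image("scene"); im2,d2=get_image("top")
cv2.imwrite("pics/s5.png",np.hstack([cv2.resize(im[180:290,200:310],(400,400)),cv2.resize(im2[140:240,260:360],(400,400))]))
E
```

```text
clock: 13.75
position: [504.1, -131.5, 89.0]
ee_rot: [0.118, 0.993, 0.001, 0.004]
contact_force: [0.3, 0.7, 0.1]
gripper_width: -0.1
grasp_force: 0.0
d [0.0024 0.0005 0.041 ] w [0.0021 0.0078 0.0009]
```

View pics/s5.png

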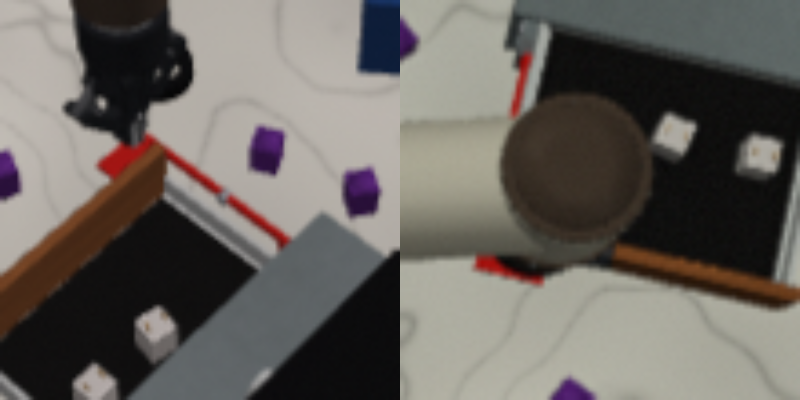

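Closed fingertips stand over the tab (left picture (132,140)). Both good caps stand and the reject's place is empty. Press down.

```bash
python3 -m handwheel '[[0.003,0,0.012,0.002,0.008,0,-1],[0.003,0,0.024,0.002,0.008,0,-1],[0.003,0,0.032,0.002,0.008,0,-1],[0.003,0,0.042,0.002,0.008,0,-1],[0.003,0,0.042,0.002,0.008,0,-1]]'
python3 -c "
from h import *
go(unit([-178,101,47]),tool(UY,0))"
```

```text
clock: 14.48
position: [502.2, -131.0, 47.1]
ee_rot: [0.118, 0.993, 0.0, 0.001]
contact_force: [-1.1, -0.2, 5.7]
gripper_width: -0.3
grasp_force: 3.1
d [0.0001 0.0005 0.0001] w [0.0003 0.0017 0.0013]
```

Lever pressed (5.7 N). Push slowly in, along -x of the tool.

```bash
python3 -m handwheel '[[-0.003,0,0,0,0,0,-1],[-0.007,0,0,0,0,0,-1],[-0.012,0,0,0,0,0,-1],[-0.018,0,0,0,0,0,-1],[-0.024,0,0,0,0,0,-1],[-0.031,0,0,0,0,0,-1],[-0.038,0,0,0,0,0,-1],[-0.045,0,0,0,0,0,-1],[-0.050,0,0,0,0,0,-1],[-0.053,0,0,0,0,0,-1]]'
python3 -c "
from h import *
s=read_state();print(UR.inv().apply(s['contact_force']),UR.inv().apply(s['position']-UO));go(unit([-28,101,47]),tool(UY,0))"
```

```text
clock: 15.72
position: [553.6, -143.4, 47.8]
ee_rot: [0.118, 0.993, 0.0, 0.001]
contact_force: [-2.3, 0.4, 5.4]
gripper_width: -0.1
grasp_force: 3.0
[-2.35347738 -0.10980174  5.42220649] [-125.08095565  100.46775621   47.7847289 ]
d [-0.0971  0.0004  0.0009] w [0.0004 0.0015 0.001 ]
```

Moving freely at 2.4 N. Continue home.

```bash
python3 -m handwheel '[[-0.004,0,0,0,0,0,-1],[-0.010,0,0,0,0,0,-1],[-0.018,0,0,0,0,0,-1],[-0.027,0,0,0,0,0,-1],[-0.036,0,0,0,0,0,-1],[-0.045,0,0,0,0,0,-1],[-0.054,0,0,0,0,0,-1],[-0.062,0,0,0,0,0,-1],[-0.069,0,0,0,0,0,-1],[-0.075,0,0,0,0,0,-1]]'
python3 -m handwheel '[[-0.005,0,0,0,0,0,-1],[-0.010,0,0,0,0,0,-1],[-0.014,0,0,0,0,0,-1],[-0.018,0,0,0,0,0,-1]]'
python3 -c "
from h import *
s=read_state();print(UR.inv().apply(s['contact_force']),UR.inv().apply(s['position']-UO))"
```

```text
clock: 16.98
position: [626.4, -161.1, 48.0]
ee_rot: [0.118, 0.993, 0.0, 0.001]
contact_force: [-2.4, 0.4, 6.6]
gripper_width: -0.1
grasp_force: 3.0
clock: 17.48
position: [643.8, -165.3, 48.1]
ee_rot: [0.118, 0.993, -0.0, 0.001]
contact_force: [-1.7, 0.9, 5.6]
gripper_width: -0.1
grasp_force: 3.0
[-1.87997671  0.52238856  5.58654341] [-32.2455404  100.39413854  48.08712809]
```

```bash
python3 -m handwheel '[[-0.002,0,0,0,0,0,-1],[-0.004,0,0,0,0,0,-1],[-0.006,0,0,0,0,0,-1],[-0.008,0,0,0,0,0,-1],[-0.008,0,0,0,0,0,-1]]'
python3 -c "
from h import *
s=read_state();print(UR.inv().apply(s['contact_force']),UR.inv().apply(s['position']-UO))"
```

```text
clock: 18.1
position: [648.7, -166.7, 46.7]
ee_rot: [0.118, 0.993, 0.0, -0.003]
contact_force: [-5.0, 1.8, 5.1]
gripper_width: 0.1
grasp_force: 3.2
[-5.24780609  0.54868415  5.14391418] [-27.18459339 100.24811931  46.72390017]
```

```bash
python3 -m handwheel '[[-0.003,0,0,0,0,0,-1],[-0.004,0,0,0,0,0,-1],[-0.004,0,0,0,0,0,-1]]'
python3 -c "
from h import *
s=read_state();print(UR.inv().apply(s['contact_force']),UR.inv().apply(s['position']-UO))"
```

```text
clock: 18.48
position: [650.6, -167.3, 46.7]
ee_rot: [0.118, 0.993, 0.0, -0.005]
contact_force: [-9.2, 4.5, 8.6]
gripper_width: -0.2
grasp_force: 6.8
[-10.04647915   2.22560111   8.62893673] [-25.18475887 100.10376633  46.672484  ]
```

At the stop (10 N, position as predicted). Lift straight up, then look.

```bash
python3 -m handwheel '[[0,0,-0.012,0,0,0,-1],[0,0,-0.03,0,0,0,-1],[0,0,-0.06,0,0,0,-1],[0.03,0,-0.11,0,0,0,-1],[0.09,0,-0.15,0,0,0,-1],[0.15,0,-0.18,0,0,0,-1],[0.21,0,-0.20,0,0,0,-1],[0.21,0,-0.2,0,0,0,-1],[0.21,0,-0.2,0,0,0,-1],[0.21,0,-0.2,0,0,0,-1]]'
python3 - <<'E'
from h import *
im,d=get_image("scene"); im2,d2=get_image("top")
for n,i,dd in(("scene",im,d),("top",im2,d2)):
    P=UR.inv().apply((cloud(n,dd)-UO).reshape(-1,3)).reshape(384,512,3); hsv=cv2.cvtColor(i,cv2.COLOR_BGR2HSV)
    b=P[(hsv[...,0]<18)&(hsv[...,1]>70)&(abs(P[...,2]-80)<4)&(abs(P[...,1])<115)&(P[...,0]<20)&(P[...,0]>-190)]
    print(n,len(b),np.percentile(b,[2,50,98],axis=0).round(1).tolist())
cv2.imwrite("pics/s6.png",np.hstack([cv2.resize(im,(400,300)),cv2.resize(im2,(400,300))]))
cv2.imwrite("pics/s6.png",np.vstack([np.hstack([cv2.resize(im,(400,300)),cv2.resize(im2,(400,300))]),np.hstack([cv2.resize(im[200:300,190:290],(400,300)),cv2.resize(im2[110:210,260:360],(400,300))])]))
E
```

```text
clock: 19.73
position: [451.9, -118.8, 246.4]
ee_rot: [0.118, 0.993, 0.0, 0.0]
contact_force: [0.3, -0.7, -0.5]
gripper_width: 0.0
grasp_force: 0.0
scene 55 [[-12.7, -104.6, 78.8], [-11.0, 10.3, 81.9], [-9.4, 110.7, 83.8]]
top 256 [[-13.9, -108.5, 76.1], [-8.4, -0.2, 79.4], [-2.2, 110.8, 83.3]]
```

View pics/s6.png

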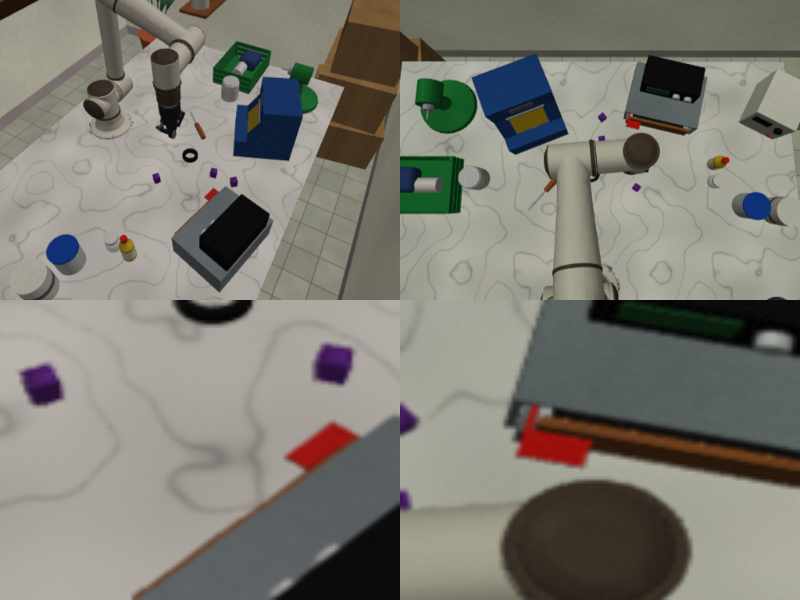

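The pictures show the tray home: board outer face about 14 mm proud, moved about 150 mm, lever back up. The flap is shut and the rest of the bench is undisturbed.

```bash
python3 -c "
from bench import job_done; print(job_done())"
```

```text
the job is handed in; nothing more can be done
None
```

I dropped the blown capacitor into the scrap box and the flap shut after it. I then released the tray and pushed it fully home, and handed the job in at about 20 s. The two good capacitors were upright before the push but are hidden inside the unit now, so I couldn't check them afterwards.

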